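# Turn the humidifier's mist up one click and start it

## Robot

A 6-joint arm with a two-finger parallel gripper is mounted at the origin on the work surface. World frame = base frame: x ahead of the robot, y to its left, z up, the work surface at z = 0. Lengths are in m, angles in degrees, forces in N, time in s.
With the tool pointing down it reaches from about 0.325 to 0.85 m from the base axis. Payload 15.5 kg.
Tool frame: the origin (TCP) lies at the very end of the fingers, on their centre line; the grasp point (between the pads) lies 19 mm behind it (r.grasp_offset is the distance from the TCP to the grasp point, in m); z points along the fingers, y is the line along which they close (so a half turn about z gives the same grasp; the last joint's range is limited). The gripper opens to 91 mm and grips with 3 to 60 N. Pads are 32 mm wide; open, the fingers measure 118 mm over their backs; the gripper's body (76 mm by 178 mm) begins 60 mm behind the grasp point.
Start: joints at [69.185, 28.281, 77.091, -0, 74.628, -5.472], TCP at [0.165, 0.603, 0.214] pointing down, gripper open.
Joint ranges: [-166.48, 166.48], [-47.26, 123.95], [12.59, 153.08], [-70.14, 250.14], [6.76, 159.57], [-176.63, 176.63]. Speed limits (degrees/s): [108.29, 108.29, 147.25, 172.46, 172.46, 172.46].

## Interface

Orientations are given as [roll, pitch, yaw] about the fixed x, y, z axes, in that order (R = Rz(yaw) Ry(pitch) Rx(roll)).
In Python, from bench import r gives the robot as it stands.
- The arm moves only by the shell command python3 -m handwheel 'ROWS' [FORCE]. ROWS is JSON, one flat list of numbers, 5 for each row, row after row: the finger opening in m, from 0 to 0.0912, then the shift along the world's x, y, z in m, then the turn about the world's z in rad. In form: [hand, dx, dy, dz, roll, hand, dx, dy, dz, roll, ...]. A call has 1 to 20 rows; each row is the pose to reach, as a shift and turn from the pose commanded when the call began; what a row does not reach only later rows make up. A row lasts 1/8 s, in which the tool goes at most 62.5 mm and 10.7 degrees, less where a joint would pass 70% of its speed; a pose out of reach is approached as far as the arm can. A call with a gripper value outside its range is refused whole. The fingers move at their own pace and stop on an object; FORCE is the grip in N (left out, the last holds). Time passes only in rows, so rows that repeat a pose let the fingers close. It gives the time, the measured TCP pose, the force, the opening and the grip force at its end, in the units of the state.
- r.observe(): the state, without advancing time (a new reading comes with each control period).
- r.capture(name): name is "scene" or "top"; returns the picture (400x640x3 uint8, blue, green, red); there is no depth.
- r.get_calibration(name): a dict with "fov_y" (degrees; the focal length in pixels is half the picture's height over the tangent of half this angle, whatever the lens; pixels are square), "cx", "cy" (the principal point, pixels), "k1" (the pictures are not rectified: a ray, as slopes to the right and down, at radius r is drawn at 1 + k1 r^2 times it, then the intrinsics apply), "view" (4x4, takes a point from world to camera coordinates). Camera axes: x right, y down, z forward; pixel columns grow to the right and rows downward; lengths in m; the calibration is good to about 2 mm. A picture is of the moment at which its call begins. get_calibration takes no time and is no camera call.
- r.close_job(): hands the job in; it is judged then, once.
The state is a dict: "clock": time; "joint_positions": joint angles; "qvel": joint speeds; "tau": joint torques, N m; "eef_pos": TCP position; "orientation": TCP orientation; "contact_force": force on the tool from outside, world axes, zero at the start; "torque": the same for the moment, N m; "gripper_width": opening from 0.0 (shut) to 1.0 (fully open); "grip_force": force on a finger pad.
Only numpy, scipy, OpenCV 4.12 (cv2) and the standard library are available. Lean on these libraries where they do the work, as an engineer would, in place of code of your own. Each camera call takes 0.05 s, during which the arm holds its last target. There are 200 camera calls.

## Task

Turn the humidifier's mist up by one click: lay a fingertip on top of its knurled wheel and roll it towards the back of the humidifier (the larger dots) until it clicks into the next setting, no further; then press the round start button beside the wheel all the way in and let it go. Only touch lightly with the fingertips: grip and lift nothing, keep the humidifier where it stands, and leave the hair clip on its lid and the things around it undisturbed.

Things in the scene. Friction and masses are not known exactly. Their poses are not given: they have to be found in the camera images.
- humidifier: white humidifier, 2.4 kg, loose on rubber feet, 160 mm (its x) by 250 mm (its y), flat lid 130 mm above the vanity. Origin: centre of the underside; z up; front faces its -x, back +x, left end +y. On the lid at x = 0: mist spout (72 mm across, 22 mm tall) at y = +78 mm, hair clip about y = +20, knurled mist wheel at y = -20, start button at y = -88
- wheel_top (a point): topmost point of the mist wheel, fixed in the humidifier at (0, -20, 142) mm; does not turn. Grey knurled wheel, 60 mm across, 22 mm wide, axle along the humidifier's y 30 mm below this point; its top 12 mm stands out of the lid. A fingertip pressed on it (4 to 15 N; friction about 0.9) and drawn along the humidifier's x turns it. Dots beside it grow from front (-x) to back (+x)
- mist_wheel (a joint): angle of the mist wheel, rad. Detents: 0 off, 0.55 low, 1.10 medium, 1.65 high; starts in low or medium. Grows (mist up) as the wheel's top moves to the humidifier's +x (back, larger dots). One click = 0.55 rad = 16.5 mm along the rim; about 2 N there takes it out of a detent; past half-way or let go, it snaps to the nearest detent. Stops 0.10 rad beyond off and high
- mist_mark (a point): white index bar on the rim of the wheel, 30 mm from the axle, points at the dot of the present setting; turns with the wheel
- button_top (a point): centre of the top of the start button, a round white cap 26 mm across whose top stands 7 mm above the lid, 68 mm to the humidifier's -y of the wheel; pressed straight down
- start_button (a joint): travel of the start button, m: 0 out, 0.005 fully in (1.0 N at first, 3.4 N fully in; springs back)
- hair_clip: rose gold metal hair clip, 58 x 10 x 10 mm, lying along the humidifier's x on the lid between the wheel and the spout; origin centre of its underside
- pencil_cup: grey ceramic cup, 72 mm across, 95 mm tall, with makeup pencils reaching to about 185 mm; origin centre of its underside
- nail_polish: square glass nail polish bottle 30 x 30 mm with a black cap, 74 mm tall; origin centre of its underside
- sharpener: steel cube pencil sharpener, 26 mm; origin centre of its underside
- cream_jar: low round jar with a white lid, 60 mm across, 42 mm tall; origin centre of its underside
- lipstick: black lipstick standing upright, 20 mm across, 74 mm tall; origin centre of its underside
- compact: round rose gold powder compact, 72 mm across, 17 mm thick, lying flat; origin centre of its underside

How it is judged (in metres and radians):
On the way, in this order (a step that is already met when the one before it is completed fails the run):
1. the mist wheel has been turned up by one click and rests in that detent ((value of joint mist_wheel between 0.98 and 1.22 rad or value of joint mist_wheel between 1.53 and 1.77 rad) and distance of mist_mark from where it was at the start of the episode between 0.0082 and 0.0244 m), for 0.3 s.
2. the start button is pressed all the way in (value of joint start_button above 0.004 m), for 0.05 s.
At the end, for the whole second after the job is handed in: the wheel rests within 0.12 rad of the detent one above the one it started in (medium if it started at low, high if at medium), the button has sprung out (under 1 mm in), and the humidifier is at rest within 8 mm of where it stood (all of step 1 and value of joint start_button below 0.001 m and linear speed of humidifier below 0.01 m/s and distance of humidifier from where it was at the start of the episode below 0.008 m); the robot touches nothing.
It fails at once if the humidifier is shoved or lifted by more than 8 mm, or tipped by more than 0.06 rad (distance of humidifier from where it was at the start of the episode above 0.008 m or angle between humidifier's own z axis and vertical above 0.06 rad).
It fails at once if the fingers grip the humidifier or its wheel, or press on it with more than 35 N, or any part of the arm but the fingers pushes on it (contact force between the fingers and humidifier above 35 N or contact force between the arm and humidifier above 3 N).
It fails at once if the hair clip or a thing around the humidifier is shifted or lifted by more than 15 mm, or an upright one tipped over (distance of any of hair_clip, pencil_cup, nail_polish, sharpener, cream_jar, lipstick, compact from where it was at the start of the episode above 0.015 m or angle between any of pencil_cup, nail_polish, cream_jar, lipstick's own z axis and vertical above 0.5 rad).
It also fails if it takes over 35 s, if anything falls off the work surface, if the arm or the gripper's body presses on something with over 40 N, if the wrist force passes 120 N, or if a joint passes its speed limit or range.

## Working session

There is one attempt and no reset: what is moved stays moved. The work goes in short steps, Python scripts to look and compute and a shell command to move; the robot and the scene stay as the last step left them, time stands still between calls to the robot, and variables do not carry over. Pictures are saved under pics/ and viewed, at most 10 in all, crops included, and the job is handed in when it is done.

```bash
mkdir -p pics
python3 - <<'E'
from bench import r
import cv2
for n in("scene","top"):
    im=r.capture(n); cv2.imwrite(f"pics/{n}0.png",im)
    print(n,r.get_calibration(n))
print(r.observe())
E
```

```text
scene {'fov_y': 49.89157879547307, 'cx': 316.2260891116183, 'cy': 208.99822545256612, 'k1': 0.03332722678573153, 'view': array([[ 0.43085685,  0.90238797, -0.00763793, -0.3187987 ],
       [ 0.72496291, -0.35115838, -0.5925509 , -0.31667284],
       [-0.53739293,  0.24976739, -0.8054968 ,  1.19478608],
       [ 0.        ,  0.        ,  0.        ,  1.        ]])}
top {'fov_y': 51.44082271145149, 'cx': 309.97002577940816, 'cy': 196.04380293795455, 'k1': -0.02317274436860627, 'view': array([[ 0.00135126, -0.99999342,  0.00336651,  0.0824389 ],
       [-0.98654339, -0.00188347, -0.16348884,  0.59138763],
       [ 0.1634941 , -0.00310029, -0.98653944,  0.78159272],
       [ 0.        ,  0.        ,  0.        ,  1.        ]])}
{'clock': 0.1, 'joint_positions': array([ 6.91848408e+01,  2.83104753e+01,  7.71238414e+01,  1.04551062e-03,
        7.46267943e+01, -5.47220201e+00]), 'qvel': array([-0.01818517, -0.01941496, -0.10170384, -0.0453532 ,  0.07219776,
       -0.07375897]), 'tau': array([ 2.08617799e-03, -8.80240560e+01, -3.82545805e+01,  7.08710519e-02,
        4.81542991e-02, -9.51334243e-06]), 'eef_pos': array([0.16524906, 0.60241215, 0.21340555]), 'orientation': array([-1.79939264e+02, -6.83093328e-03,  1.64656762e+02]), 'contact_force': array([-0.33281329,  0.60490566,  0.22012795]), 'torque': array([ 0.00655189,  0.007074  , -0.00278657]), 'grip_force': 0.0, 'gripper_width': 1.0003278240048241}
```

View pics/scene0.png

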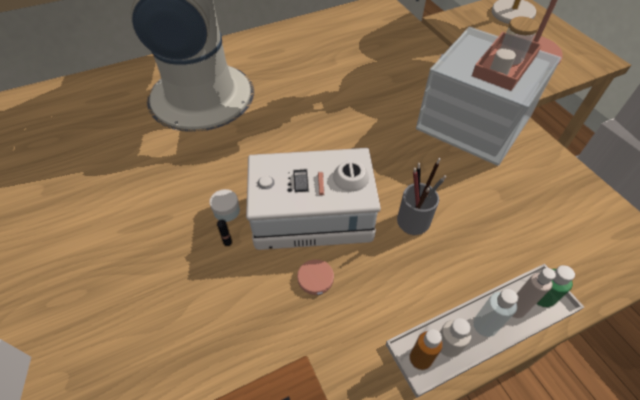

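View pics/top0.png

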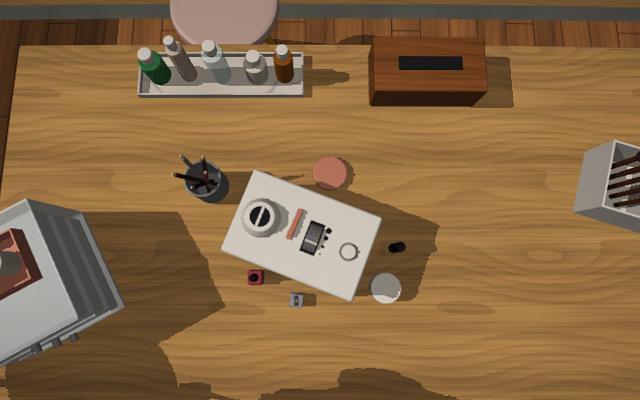

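The top view shows the humidifier lid with corners near (254,170), (381,218), (351,300) and (222,250). The spout is at (262,216), the clip at (295,224), the wheel at (313,238) and the button at (349,251). The scene view agrees. Next I'll measure and zoom in on the wheel.

```bash
cat > h.py <<'E'
import numpy as np,cv2
from bench import r
def cam(n):
    c=r.get_calibration(n);f=200/np.tan(np.radians(c['fov_y']/2));return c,f,np.array(c['view'])
def ray(n,u,v,z):
    c,f,V=cam(n);d=np.array([(u-c['cx'])/f,(v-c['cy'])/f]);s=d.copy()
    for _ in range(20): s=d/(1+c['k1']*(s@s))
    R=V[:3,:3];o=-R.T@V[:3,3];w=R.T@np.r_[s,1]
    return o+w*(z-o[2])/w[2]
def proj(n,p):
    c,f,V=cam(n);q=V[:3,:3]@p+V[:3,3];s=q[:2]/q[2];s=s*(1+c['k1']*(s@s));return s*f+[c['cx'],c['cy']]
E
python3 - <<'E'
from h import *
for n,seed in(("top",(345,230)),("scene",(275,200))):
    im=cv2.imread(f"pics/{n}0.png")
    hsv=cv2.cvtColor(im,cv2.COLOR_BGR2HSV)
    m=((hsv[...,1]<40)&(hsv[...,2]>185)).astype(np.uint8)
    _,l,st,_=cv2.connectedComponentsWithStats(m)
    k=l[seed[1],seed[0]];print(n,im[seed[1],seed[0]],st[k])
    c=max(cv2.findContours((l==k).astype(np.uint8),0,2)[0],key=cv2.contourArea)
    rect=cv2.minAreaRect(c);hull=cv2.approxPolyDP(cv2.convexHull(c),6,True)[:,0]
    P=np.array([ray(n,*p,.13)[:2] for p in cv2.convexHull(c)[:,0].astype(float)],np.float32)
    wr=cv2.minAreaRect(P*1000);print(hull.tolist(),wr)
    for p in hull: print(ray(n,*p.astype(float),.13).round(4))
a=cv2.resize(cv2.imread("pics/top0.png")[200:270,280:380],None,fx=5,fy=5,interpolation=2)
b=cv2.resize(cv2.imread("pics/scene0.png")[150:220,245:345],None,fx=5,fy=5,interpolation=2)
cv2.imwrite("pics/z0.png",np.vstack([a[:300],b[:300]]))
E
```

```text
top [186 197 205] [ 222  170  158  131 9449]
[[254, 170], [379, 218], [349, 300], [222, 249]] ((510.30889892578125, 99.57304382324219), (244.19802856445312, 154.35980224609375), 68.86441040039062)
[0.6256 0.1856 0.13  ]
[ 0.5382 -0.0398  0.13  ]
[0.3954 0.0158 0.13  ]
[0.4827 0.2387 0.13  ]
scene [194 201 209] [ 248  149  132   67 5898]
[[368, 150], [379, 207], [248, 214], [251, 155]] ((512.818359375, 98.97132873535156), (244.039794921875, 153.67352294921875), 68.67172241210938)
[0.4909 0.238  0.13  ]
[0.6271 0.1841 0.13  ]
[ 0.5361 -0.0407  0.13  ]
[0.3987 0.0163 0.13  ]
```

View pics/z0.png

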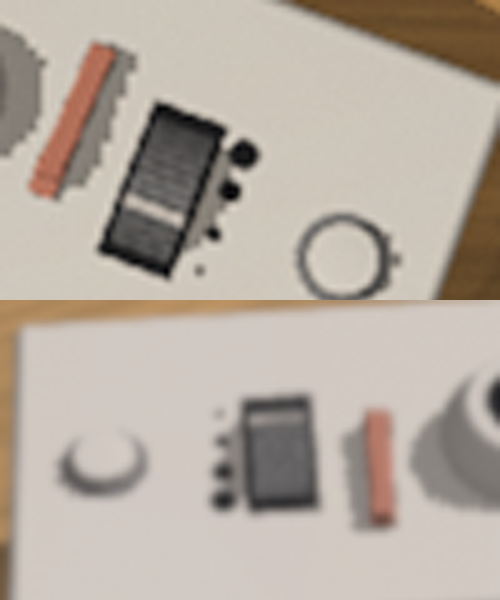

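The zoom shows the white index bar beside the second-smallest dot, so the wheel is at low. The larger dots are on the far side (world +x, image up). The clip is clear of the wheel. Next I'll check positions and the grey box near the arm's path.

Run:
```python
from h import *
for n,u,v,z in(("top",312.6,238.2,.13),("top",348.6,252,.137),("scene",245+281/5,150+155/5,.13),("scene",245+105/5,150+160/5,.137)): print(n,ray(n,u,v,z).round(4))
a=np.radians(-21.3);R=np.array([[np.cos(a),-np.sin(a)],[np.sin(a),np.cos(a)]]);c=np.array([.5115,.0993])
for y in(-.02,-.088,.078):print(y,c+R@[0,y])
print("tcp px",proj("scene",np.array([.165,.603,.214])),proj("top",np.array([.165,.603,.214])))
print("box bottom",[ray("scene",u,v,0).round(3) for u,v in((420,137),(497,157),(540,95))])
for z in(.1,.15,.2): print("boxtop",z,[ray("scene",u,v,z).round(3)[:2] for u,v in((432,68),(500,130),(558,70),(470,30))],[ray("top",u,v,z).round(3)[:2] for u,v in((28,200),(75,215))])
print("cup",ray("top",208,182,.095),ray("scene",418,190,.095))
```

```text
top [0.5021 0.0789 0.13  ]
top [0.4777 0.0161 0.137 ]
scene [0.5066 0.0801 0.13  ]
scene [0.4848 0.0159 0.137 ]
-0.02 [0.50423498 0.08066618]
-0.088 [0.47953389 0.01731117]
0.078 [0.5398336  0.17197192]
tcp px [434.35694907  -5.62959465] [-42.22841871 462.07377234]
box bottom [array([ 0.404,  0.451, -0.   ]), array([0.543, 0.579, 0.   ]), array([0.412, 0.83 , 0.   ])]
boxtop 0.1 [array([0.289, 0.541]), array([0.542, 0.547]), array([0.435, 0.812]), array([0.194, 0.729])] [array([0.574, 0.616]), array([0.546, 0.523])]
boxtop 0.15 [array([0.342, 0.492]), array([0.577, 0.497]), array([0.478, 0.743]), array([0.255, 0.666])] [array([0.566, 0.581]), array([0.54 , 0.494])]
boxtop 0.2 [array([0.396, 0.442]), array([0.611, 0.447]), array([0.521, 0.673]), array([0.315, 0.603])] [array([0.559, 0.547]), array([0.534, 0.466])]
cup [0.61019619 0.27709207 0.095     ] [0.6035892  0.29289475 0.095     ]
```

```bash
python3 -m handwheel '[0.09,0,0,0.06,0, 0.09,0,0,0.12,0, 0.09,0,0,0.15,0, 0,0.331,-0.520,0.15,-0.104, 0,0.331,-0.520,0.15,-0.104, 0,0.331,-0.520,0.15,-0.104, 0,0.331,-0.520,0.15,-0.104, 0,0.331,-0.520,0.15,-0.104, 0,0.331,-0.520,0.15,-0.104, 0,0.331,-0.520,0.15,-0.104, 0,0.331,-0.520,0.15,-0.104, 0,0.331,-0.520,0.15,-0.104, 0,0.331,-0.520,0.15,-0.104, 0,0.331,-0.520,0.15,-0.104, 0,0.331,-0.520,0.15,-0.104, 0,0.331,-0.520,0.15,-0.104, 0,0.331,-0.520,0.06,-0.104, 0,0.331,-0.520,-0.03,-0.104, 0,0.331,-0.520,-0.03,-0.104, 0,0.331,-0.520,-0.03,-0.104]' 5
python3 -c "
from bench import r
import cv2
o=r.observe();print({k:o[k] for k in('eef_pos','orientation','contact_force','gripper_width','clock')})
a=r.capture('scene')[110:230,230:400];cv2.imwrite('pics/s1.png',cv2.resize(a,None,fx=4,fy=4,interpolation=2))"
```

```text
clock: 2.6
eef_pos: [0.4938, 0.0835, 0.1816]
orientation: [-179.8, -0.3, 158.8]
contact_force: [-0.2, 0.3, 0.9]
gripper_width: 0.005
grip_force: 0.0
{'eef_pos': array([0.49376923, 0.08346961, 0.18158459]), 'orientation': array([-179.84725068,   -0.34756095,  158.78043019]), 'contact_force': array([-0.21493339,  0.30979769,  0.87715887]), 'gripper_width': 0.004811362407603289, 'clock': 2.6}
```

View pics/s1.png

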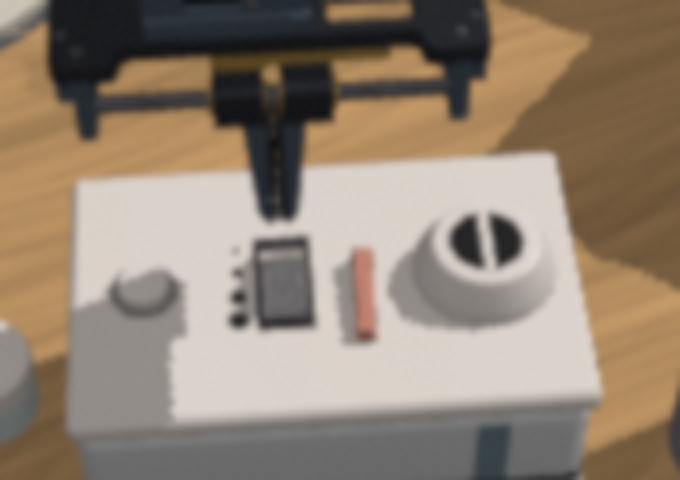

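The closed fingertips hang over the front edge of the wheel, in line with it and well clear of the clip. Now I'll lower gently.

```bash
python3 -m handwheel '[0,0.001,0,-0.02,0, 0,0.001,0,-0.034,0, 0,0.001,0,-0.037,0, 0,0.001,0,-0.038,0, 0,0.001,0,-0.038,0,0,0.001,0,-0.038,0]'
```

```text
clock: 3.4
eef_pos: [0.4976, 0.0827, 0.1463]
orientation: [180.0, 0.0, 158.7]
contact_force: [-1.7, 0.6, 0.8]
gripper_width: 0.007
grip_force: 0.0
```

```bash
python3 -m handwheel '[0,-0.002,0.001,-0.002,0, 0,-0.002,0.001,-0.003,0, 0,-0.002,0.001,-0.004,0, 0,-0.002,0.001,-0.004,0]'; python3 -m handwheel '[0,0,0,-0.001,0, 0,0,0,-0.001,0]'
```

```text
clock: 3.9
eef_pos: [0.4954, 0.0837, 0.1421]
orientation: [180.0, 0.0, 158.7]
contact_force: [-2.3, 0.9, 5.4]
gripper_width: 0.005
grip_force: 3.0
clock: 4.15
eef_pos: [0.4957, 0.0837, 0.1418]
orientation: [180.0, 0.1, 158.7]
contact_force: [-6.2, -1.2, 20.6]
gripper_width: 0.005
grip_force: 10.4
```

Contact is stiff, about 15 N/mm. I'll back off slightly.

```bash
python3 -m handwheel '[0,0,0,0.0006,0, 0,0,0,0.0006,0]'
```

```text
clock: 4.4
eef_pos: [0.4955, 0.0837, 0.142]
orientation: [180.0, 0.0, 158.7]
contact_force: [-3.8, 0.1, 12.1]
gripper_width: 0.001
grip_force: 5.9
```

```bash
python3 -m handwheel '[0,0.0009,-0.0004,0.0001,0, 0,0.0019,-0.0007,0.0001,0, 0,0.0028,-0.0011,0.0001,0, 0,0.0037,-0.0015,0.0001,0]'
```

```text
clock: 4.9
eef_pos: [0.4991, 0.0823, 0.142]
orientation: [180.0, 0.0, 158.7]
contact_force: [-3.0, 0.0, 12.1]
gripper_width: 0.01
grip_force: 5.4
```

```bash
python3 -m handwheel '[0,0.0009,-0.0004,0,0, 0,0.0019,-0.0007,0,0, 0,0.0028,-0.0011,0,0, 0,0.0037,-0.0015,0,0]'
python3 -c "
from bench import r
import cv2
a=r.capture('scene')[150:210,260:340];b=r.capture('top')[200:260,270:350];cv2.imwrite('pics/s2.png',cv2.resize(cv2.hconcat([a,b]),None,fx=5,fy=5,interpolation=2))"
```

```text
clock: 5.4
eef_pos: [0.503, 0.0807, 0.142]
orientation: [180.0, 0.0, 158.7]
contact_force: [-2.2, 0.0, 9.1]
gripper_width: 0.003
grip_force: 4.7
```

View pics/s2.png

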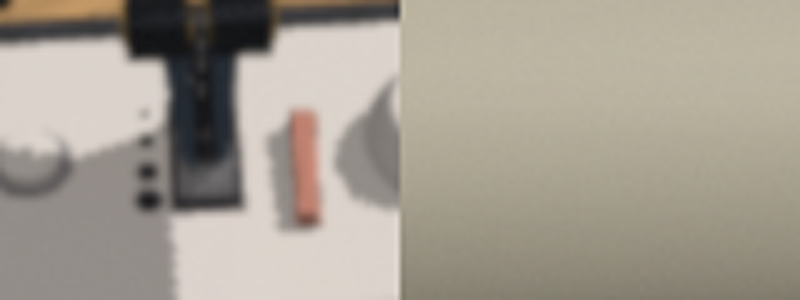

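The finger covers the mark; the clip and humidifier haven't moved. I'll continue the roll to about 16 mm in total.

```bash
python3 -m handwheel '[0,0.0009,-0.0004,-0.0001,0, 0,0.0019,-0.0007,-0.0001,0, 0,0.0028,-0.0011,-0.0001,0, 0,0.0037,-0.0015,-0.0001,0, 0,0.0047,-0.0018,-0.0001,0, 0,0.0056,-0.0022,-0.0001,0, 0,0.0065,-0.0025,-0.0001,0, 0,0.0072,-0.0028,-0.0001,0]'
```

```text
clock: 6.5
eef_pos: [0.5106, 0.0778, 0.1421]
orientation: [180.0, 0.1, 158.7]
contact_force: [-1.2, 0.2, 10.1]
gripper_width: 0.008
grip_force: 4.8
```

```bash
python3 -m handwheel '[0,0,0,0.01,0, 0,0,0,0.04,0, 0,-0.05,0.02,0.08,0, 0,-0.09,0.034,0.1,0, 0,-0.09,0.034,0.1,0]'
python3 -c "
from bench import r
import cv2
s=r.capture('scene')
a=s[140:220,235:395];cv2.imwrite('pics/s3.png',cv2.resize(a,None,fx=5,fy=5,interpolation=2))"
```

```text
clock: 7.12
eef_pos: [0.4181, 0.1127, 0.2435]
orientation: [179.9, 0.1, 158.8]
contact_force: [0.1, 0.2, 0.1]
gripper_width: 0.006
grip_force: 0.0
```

View pics/s3.png

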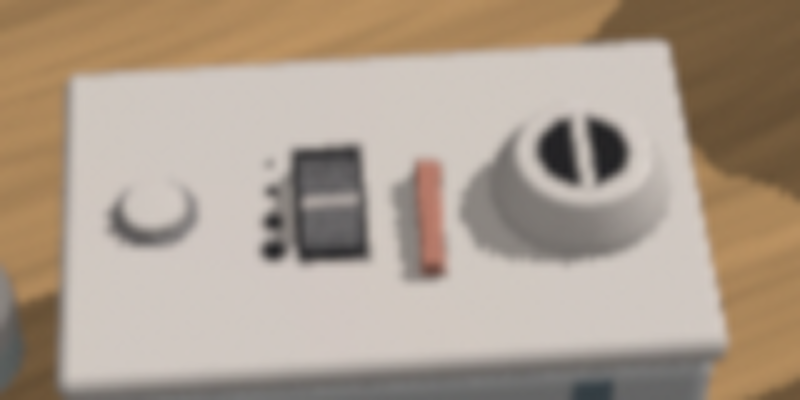

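The index bar now sits at the third dot, medium: it moved about 6.7 px, against about 6.4 px for one click. The clip and lid are unmoved. Next is the button at about (0.480, 0.0165).

```bash
python3 -m handwheel '[0,0.03,-0.05,0,0, 0,0.062,-0.096,0,0, 0,0.062,-0.096,0,0, 0,0.062,-0.096,-0.05,0, 0,0.062,-0.096,-0.09,0, 0,0.062,-0.096,-0.1,0, 0,0.062,-0.096,-0.1,0, 0,0.062,-0.096,-0.1,0]'
python3 -c "
from bench import r
import cv2
a=r.capture('scene')[140:220,235:335];cv2.imwrite('pics/s4.png',cv2.resize(a,None,fx=5,fy=5,interpolation=2))"
```

```text
clock: 8.18
eef_pos: [0.4829, 0.0159, 0.1428]
orientation: [180.0, 0.1, 158.7]
contact_force: [-0.1, -0.1, 0.4]
gripper_width: 0.007
grip_force: 0.0
```

View pics/s4.png

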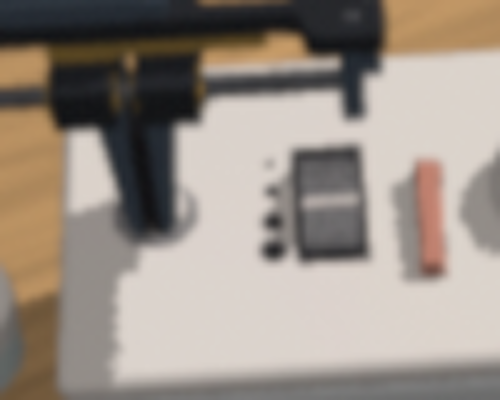

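The fingertip is over the button cap. Now I'll press in small steps, watching the force.

```bash
python3 -m handwheel '[0,-0.002,0,-0.004,0, 0,-0.002,0,-0.006,0, 0,-0.002,0,-0.008,0, 0,-0.002,0,-0.009,0, 0,-0.002,0,-0.0098,0, 0,-0.002,0,-0.0098,0]'
```

```text
clock: 8.98
eef_pos: [0.48, 0.0159, 0.132]
orientation: [180.0, 0.0, 158.7]
contact_force: [-2.0, 1.4, 12.8]
gripper_width: 0.008
grip_force: 5.7
```

```bash
python3 -m handwheel '[0,0,0,-0.0004,0, 0,0,0,-0.0004,0]'; python3 -m handwheel '[0,0,0,-0.0004,0, 0,0,0,-0.0004,0]'
```

```text
clock: 9.22
eef_pos: [0.48, 0.0159, 0.1319]
orientation: [180.0, 0.0, 158.7]
contact_force: [-3.5, 0.1, 16.7]
gripper_width: 0.011
grip_force: 8.7
clock: 9.48
eef_pos: [0.4801, 0.0159, 0.1318]
orientation: [180.0, 0.0, 158.7]
contact_force: [-6.5, 1.2, 23.4]
gripper_width: 0.008
grip_force: 11.7
```

The force climbs steeply at z = 0.132, so the button is on its stop and fully in. Now I'll lift off and check.

```bash
python3 -m handwheel '[0,0,0,0.01,0, 0,0,0,0.05,0, 0,-0.05,0.02,0.09,0, 0,-0.08,0.03,0.12,0, 0,-0.08,0.03,0.12,0, 0,-0.08,0.03,0.12,0]'
python3 -c "
from bench import r
import cv2
s=r.capture('scene')
cv2.imwrite('pics/s5.png',cv2.resize(s[130:310,190:450],None,fx=3,fy=3,interpolation=2))"
```

```text
clock: 10.22
eef_pos: [0.4004, 0.0458, 0.2508]
orientation: [180.0, 0.0, 158.7]
contact_force: [-0.4, 1.1, 0.4]
gripper_width: 0.008
grip_force: 0.0
```

View pics/s5.png

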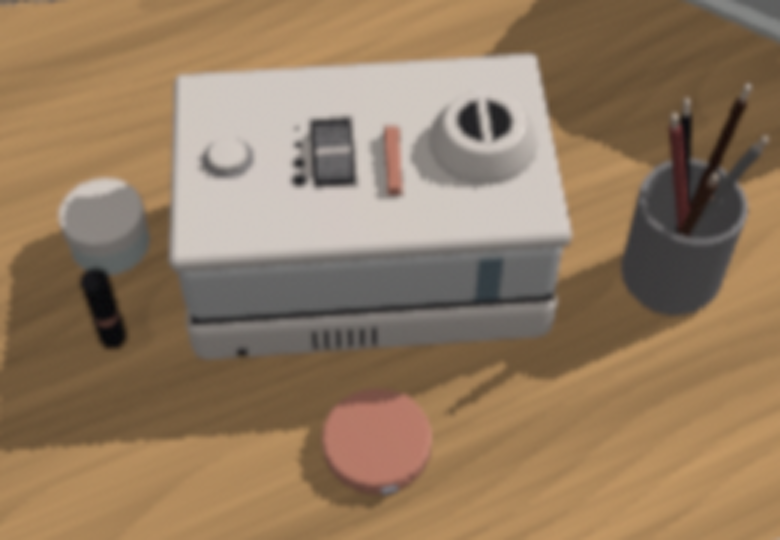

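The index bar is at the third dot, the button at (227,157) in the crop has sprung out, everything stands where it was, and the arm is clear.

```bash
python3 -c "
from bench import r
print(r.close_job())"
```

```text
the job is handed in; nothing more can be done
None
```

I turned the mist wheel up one click, from low to medium, then pressed the start button fully in and released it; the last picture shows nothing else disturbed, and the job is handed in, though no verdict came back.

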